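# Get the butter dish out from behind the canisters

### The job

Breakfast: the butter dish stands at the back of the steel rack, blocked by the round canister, the square jar and the pepper mill. Stand all three of those aside on the dark mat, then set the butter dish in the middle of the wooden tray with its long side along the tray's long side, and only then put the three back in the rack, each standing exactly where it stood at the start. Set things down without dropping or toppling them, and leave the mug and the can alone.

Things in the scene. Friction and masses are not known exactly. Their poses are not given: they have to be found in the camera images.
- rack: Fixed low steel tray, 184 (its x) x 264 (its y) mm, floor 6 mm above the worktop, rims 4 mm thick, 12 mm high. Origin: centre of the underside; x points away from the robot, up to 0.25 rad off. Canister, jar and mill stand in a row along its y, near x = -45, y = -80, 0, +80 mm, in any order; the butter dish lies at about x = +20 mm, 7 to 16 mm behind the row, too close for a finger.
- mat: Fixed dark grey rubber mat, 300 (its x) x 140 (its y) x 4 mm, the side area for the three things cleared away; left or right of the rack. Origin: centre of the underside, so its top is 4 mm above.
- tray: Fixed small wooden serving tray, 220 (its x, the long side) x 140 (its y) mm, on the other side of the rack. Floor 8 mm above the worktop, rims 8 mm thick and 14 mm high, so 204 x 124 mm inside. Origin: centre of the underside.
- canister: Round steel canister with a dark lid, straight-sided, 60 mm in diameter, 130 mm high, about 0.35 kg, upright in the rack. Origin: centre of the underside, z up.
- jar: Square white ceramic jar with a pale wooden lid flush with its sides, 52 x 52 mm, 115 mm high, about 0.4 kg, upright in the rack, its sides along its x and y and square to the rack. Origin: centre of the underside, z up.
- mill: Round dark wooden pepper mill, 138 mm high, about 0.25 kg, upright in the rack: foot 52 mm in diameter, waist 36 mm, straight head 43 mm in diameter from 90 to 132 mm above its foot, a 12 mm steel stud on top. Origin: centre of the underside, z up.
- dish: White ceramic closed butter dish (one piece), 134 (its x, the long side) x 54 (its y) mm, 48 mm high with a small 4 mm ridge on top, flat long sides, about 0.35 kg. It lies at the back of the rack with its long side along the row. Origin: centre of the underside, z up.
- mug: Blue mug, 80 mm in diameter, 90 mm high, on the worktop between the robot and the rack. Not to be disturbed. Origin: centre of the underside.
- can: Orange tin can, 74 mm in diameter, 110 mm high, on the worktop beyond the rack. Not to be disturbed. Origin: centre of the underside.
Mind the look-alikes: they are no part of the job. Leave any turquoise look-alike of the jar alone.

How it is judged:
By the outcome, as a careful person would: the job done as asked, in the order asked, and still so for the second after the job is handed in, with the robot touching nothing.
It also fails if it takes over 144 s, if anything falls off the work surface, if the arm or the gripper's body presses on something with over 40 N, if the wrist force passes 120 N, or if a joint passes its speed limit or range.

### The arm

A 6-joint arm with a two-finger parallel gripper is mounted at the origin on the work surface. World frame = base frame: x ahead of the robot, y to its left, z up, the work surface at z = 0. Lengths are in mm, angles in degrees, forces in N, time in s.
With the tool pointing down it reaches from about 350 to 850 mm from the base axis. Payload 8.1 kg.
Tool frame: the origin (TCP) lies at the very end of the fingers, on their centre line; the grasp point (between the pads) lies 19 mm behind it (r.grip_point_offset is the distance from the TCP to the grasp point, in mm); z points along the fingers, y is the line along which they close (so a half turn about z gives the same grasp; the last joint's range is limited). The gripper opens to 93 mm and grips with 3 to 60 N. Pads are 15 mm wide; open, the fingers measure 128 mm over their backs; the gripper's body (75 mm by 188 mm) begins 65 mm behind the grasp point.
Start: joints at [61.054, 7.471, 85.268, -0, 87.261, -4.893], TCP at [244.526, 547.916, 218.635] pointing down, gripper open.
Joint ranges: [-169.43, 169.43], [-51.17, 129.36], [1.28, 143.12], [-76.62, 256.62], [0, 156.53], [-152.29, 152.29]. Speed limits (degrees/s): [136.94, 136.94, 159.86, 180, 180, 180].

### API

Orientations are given as [roll, pitch, yaw] about the fixed x, y, z axes, in that order (R = Rz(yaw) Ry(pitch) Rx(roll)).
In Python, from cell import r gives the robot as it stands. The module is installed in compiled form; this text tells all that it offers.
- The arm moves only by the shell command python3 -m creep 'ROWS' [OPENING] [FORCE]. ROWS is JSON, a list of rows, each a list of 4 numbers: the shift along the tool's x, y, z as a fraction of full scale, then the turn about the tool's z as a fraction of full scale. In form: [[x, y, z, turn], ...]. A call has 1 to 12 rows; each row is the pose to reach, as a shift and turn from the pose commanded when the call began, along the tool's axes at that moment; what a row does not reach only later rows make up. Full scale, the value 1, is 0.3 m for a shift and 90 degrees for a turn. A row lasts 1/8 s, in which the tool goes at most 62.5 mm and 10.7 degrees, less where a joint would pass 70% of its speed; a pose out of reach is approached as far as the arm can. A call with a number of a shift or a turn outside -1 to 1 is refused whole. A call with a gripper value outside its range is refused whole. OPENING is the finger opening in mm, from 0 to 93, set as the call begins (- or left out, the last holds). The fingers move at their own pace and stop on an object; FORCE is the grip in N (left out, the last holds). Time passes only in rows, so rows that repeat a pose let the fingers close. It gives the time, the measured TCP pose, the force, the opening and the grip force at its end, in the units of the state.
- r.read_state(): the state, without advancing time (a new reading comes with each control period).
- r.get_image(name): name is "side" or "top"; returns a dict with "img" (384x512x3 uint8, red, green, blue), "range_z" (384x512 float32, mm along the optical axis (not along the pixel's ray), 0 where there is no reading), "fx", "fy", "cx", "cy" (pixels), "world_to_cam" (4x4, takes a point from world to camera coordinates). Camera axes: x right, y up, looking along -z (the intrinsics and any distortion apply to the point x, -y, -z); pixel columns grow to the right and rows downward; lengths in mm; the calibration is good to about 2 mm. A picture is of the moment at which its call begins.
- r.finish_job(): hands the job in; it is judged then, once.
The state is a dict: "time_s": time; "q": joint angles; "qd": joint speeds; "effort": joint torques, N m; "tcp_pos": TCP position; "eef_rot": TCP orientation; "wrist_force": force on the tool from outside, world axes, zero at the start; "moment": the same for the moment, N m; "finger_gap": opening from 0.0 (shut) to 1.0 (fully open); "finger_force": force on a finger pad.
Only numpy, scipy, OpenCV 4.12 (cv2) and the standard library are available. Lean on these libraries where they do the work, as an engineer would, in place of code of your own. Each camera call takes 0.05 s, during which the arm holds its last target. There are 200 camera calls.

## Working session

There is one attempt and no reset: what is moved stays moved. The work goes in short steps, Python scripts to look and compute and a shell command to move; the robot and the scene stay as the last step left them, time stands still between calls to the robot, and variables do not carry over. Pictures are saved under pics/ and viewed, at most 14 in all, crops included, and the job is handed in when it is done.

```bash
mkdir -p pics
cat > h.py <<'E'
from cell import r
import numpy as np, cv2
from scipy.spatial.transform import Rotation as R
def snap(n,f):
    d=r.get_image(n); cv2.imwrite(f'pics/{f}.png',d['img'][:,:,::-1]); np.savez(f'pics/{f}.npz',**{k:d[k] for k in d}); return d
def cloud(d):
    z=d['range_z'].astype(float); v,u=np.mgrid[:384,:512]
    X=(u-d['cx'])/d['fx']*z; Y=(v-d['cy'])/d['fy']*z
    P=np.stack([X,-Y,-z,np.ones_like(z)],-1)
    W=P@np.linalg.inv(np.array(d['world_to_cam'])).T
    return np.where(z[...,None]>0,W[...,:3],np.nan)
E
python3 - <<'E'
from h import *
s=r.read_state(); print(s)
for n in('top','side'):
    d=snap(n,n+'0'); print({k:(v if np.size(v)<17 else np.shape(v)) for k,v in d.items()})
E
```

```text
{'time_s': 0.0, 'q': array([ 6.10542737e+01,  7.51448343e+00,  8.53292154e+01, -9.38201090e-04,
        8.72600811e+01, -4.89180717e+00]), 'qd': array([-0.0856091 ,  0.00559046, -0.117799  ,  0.02933556,  0.09251396,
        0.07645034]), 'effort': array([-1.41508858e-04, -5.59850514e+01, -4.91757202e+01,  7.67656881e-02,
        3.59041651e-02, -1.57533818e-04]), 'tcp_pos': array([244.25825572, 547.41618686, 217.59455955]), 'eef_rot': array([-1.79896518e+02, -7.91614493e-03,  1.55946119e+02]), 'wrist_force': array([ 0.23760668,  0.45974175, -0.33375166]), 'moment': array([-0.00389337, -0.02605811,  0.01753973]), 'finger_force': 0.0, 'finger_gap': 0.9976475100571729}
{'img': (384, 512, 3), 'range_z': (384, 512), 'fx': 414.75353263744915, 'fy': 414.75353263744915, 'cx': 253.03721416785245, 'cy': 188.55408445025205, 'world_to_cam': array([[-2.21829133e-02, -9.99734744e-01,  6.19346433e-03,
         1.45319062e+01],
       [ 9.92050351e-01, -2.12439929e-02,  1.24035451e-01,
        -5.89005101e+02],
       [-1.23870976e-01,  8.89569613e-03,  9.92258458e-01,
        -1.03882211e+03],
       [ 0.00000000e+00,  0.00000000e+00,  0.00000000e+00,
         1.00000000e+00]])}
{'img': (384, 512, 3), 'range_z': (384, 512), 'fx': 349.9247342506657, 'fy': 349.9247342506657, 'cx': 256.60650283332996, 'cy': 188.4597129805361, 'world_to_cam': array([[-9.99912631e-01, -1.17506432e-02, -6.05417457e-03,
         5.87665621e+02],
       [ 3.90959625e-03, -7.00411857e-01,  7.13728201e-01,
        -3.37511376e+01],
       [-1.26271811e-02,  7.13642174e-01,  7.00396603e-01,
        -7.85233340e+02],
       [ 0.00000000e+00,  0.00000000e+00,  0.00000000e+00,
         1.00000000e+00]])}
```

View pics/top0.png

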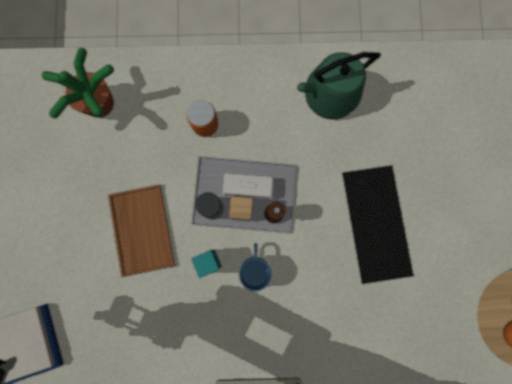

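View pics/side0.png

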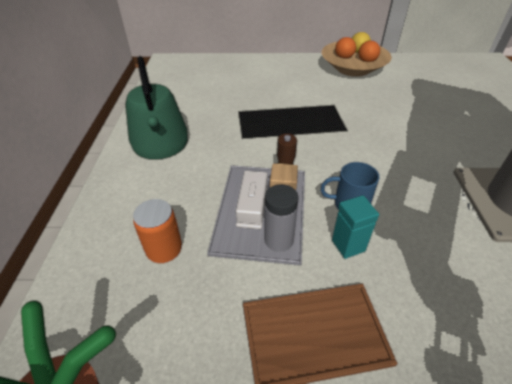

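Run:
```python
from h import *
from scipy import ndimage as N
for n in('top0','side0'):
    d=np.load(f'pics/{n}.npz'); W=cloud(d); z=W[...,2]
    print(n,'zero',(d['range_z']==0).mean())
    for lo,hi in((40,60),(80,95),(105,112),(112,120),(124,140)):
        m=(z>lo)&(z<hi)&(W[...,0]>300)&(W[...,0]<900)&(abs(W[...,1])<480)
        L,k=N.label(m)
        for i in range(1,k+1):
            q=W[L==i]
            if len(q)>60:
                (c,s,a)=cv2.minAreaRect(q[:,:2].astype(np.float32))
                print((lo,hi),len(q),'mean',q.mean(0).round(1),'rect',np.round(c,1),np.round(s,1),round(a,1),'px',np.argwhere(L==i).mean(0).round(), d['img'][L==i].mean(0).round())
```

```text
top0 zero 0.003936767578125
(40, 60) 218 mean [ 796.7 -201.3   50. ] rect [ 802.4 -211.5] [140.   47.1] 78.6 px [108. 329.] [29. 50. 39.]
(40, 60) 1023 mean [597.   13.8  53.8] rect [598.2  14.1] [126.   54.7] 84.3 px [185. 248.] [150. 147. 142.]
(80, 95) 268 mean [836.5 380.9  84.8] rect [836.9 379.4] [58.9 43.6] 31.1 px [ 93. 102.] [76. 45. 31.]
(80, 95) 149 mean [ 797.6 -209.7   87.2] rect [ 802.1 -217.2] [116.   34.2] 84.4 px [103. 335.] [26. 47. 36.]
(80, 95) 182 mean [801.3 432.5  85. ] rect [798.5 434.4] [40.  45.9] 20.4 px [107.  81.] [94. 61. 42.]
(80, 95) 188 mean [374.3   1.4  89.1] rect [375.4   1.6] [78.3 78.6] 61.4 px [275. 255.] [60. 74. 83.]
(105, 112) 506 mean [773.4 127.9 109.6] rect [773.2 128.4] [65.7 65.3] 24.9 px [112. 200.] [131. 133. 132.]
(112, 120) 452 mean [404.2 119.1 115.1] rect [404.2 119.5] [51.6 51.9] 22.0 px [264. 205.] [ 45. 107. 103.]
(124, 140) 88 mean [873.2 415.  132.1] rect [877.  412.2] [21.3 38.8] 48.9 px [72. 81.] [40. 68. 43.]
(124, 140) 228 mean [ 808.1 -214.2  132.6] rect [ 814.  -220.7] [ 44.3 112.6] 0.5 px [ 93. 340.] [31. 52. 41.]
(124,
[... 2917 characters left out ...]
] rect [841.9 400.7] [27.  17.2] 48.3 px [376.  44.] [23. 53. 28.]
(124, 140) 376 mean [ 836.1 -178.5  132.4] rect [ 836.4 -192.9] [118.1  58.4] 32.7 px [109. 152.] [50. 82. 66.]
(124, 140) 243 mean [525.1 -41.8 135.6] rect [525.  -48.4] [40.1 41.4] 0.3 px [143. 287.] [67. 48. 37.]
(124, 140) 778 mean [542.6 116.7 135.8] rect [542.5 111.8] [58.2 58.4] 29.6 px [198. 281.] [55. 57. 57.]
(124, 140) 375 mean [845.4 390.6 131.9] rect [845.2 386.9] [33.3 24.3] 56.1 px [361.  40.] [34. 72. 41.]
(124, 140) 265 mean [807.6 405.  132. ] rect [806.3 403.8] [34.6 14.9] 1.3 px [374.  66.] [39. 91. 49.]
(124, 140) 74 mean [872.3 412.  133.4] rect [872.7 412.3] [ 6.8 14.9] 85.0 px [380.   8.] [33. 51. 35.]
```

The top view shows the rack at about px (245,195), with the canister at (208,205), the jar at (240,207), the mill at (276,211) and the dish at (248,185) behind them. The mat is right at (378,224) and the tray left at (141,230). The turquoise decoy is at (206,264), the mug at (255,273) and the can at (203,118). The side view agrees: from near to far the row is canister, jar, mill.

Run:
```python
from h import *
from scipy import ndimage as N
def big(m):
    m=N.binary_opening(m); L,k=N.label(m); return L==1+np.argmax(N.sum(m,L,range(1,k+1)))
def rect(q): 
    c,s,a=cv2.minAreaRect(q[:,:2].astype(np.float32)); return np.round(c,1),np.round(s,1),round(a,1)
for n in('top0','side0'):
    d=np.load(f'pics/{n}.npz'); W=cloud(d); x,y,z=np.moveaxis(W,-1,0); I=d['img'].astype(int); sm=I.sum(-1)
    mat=big((sm<60)&(z<12)&(y<-100)&(x<700)&(y>-400)&(x>250)); q=W[mat]; print(n,'mat',rect(q),q[:,2].mean())
    tr=big((I[...,0]-I[...,2]>25)&(z<40)&(y>100)&(y<400)&(x>300)&(x<650)); q=W[tr]; print('tray',rect(q),np.median(q[:,2]))
    # rack: bluish grey
    b=(I[...,2]-I[...,0]>3)&(z<30)&(z>2)&(x>440)&(x<720)&(y>-130)&(y<200)
    m=big(N.binary_closing(b,iterations=2)); q=W[m]; q=q[q[:,2]<30]; print('rack',rect(q),np.median(q[:,2]),len(q))
    t=(z>109)&(z<126)&(x>490)&(x<580)&(y>0)&(y<75); L,k=N.label(t)
    t=big(t&(I[...,0]-I[...,2]>25)); q=W[t]; print('jar',rect(q),q.mean(0),len(q))
    t=big((z>50)&(z<62)&(x>550)&(x<650)&(y>-80)&(y<110)); print('dish',rect(W[t]))
    t=big((z>128)&(z<142)&(x>500)&(x<590)&(y>70)&(y<160)); print('can',cv2.minEnclosingCircle(W[t][:,:2].astype(np.float32)), W[t].mean(0))
    t=big((z>128)&(z<150)&(x>490)&(x<560)&(y>-90)&(y<-10)); print('mill',cv2.minEnclosingCircle(W[t][:,:2].astype(np.float32)))
    print('table z',np.nanmedian(z[(abs(z)<15)&(x>300)&(x<700)]))
    crop=I[150:240,185:305] if n=='top0' else I[150:270,200:320]
    cv2.imwrite(f'pics/c_{n}.png',cv2.resize(crop[:,:,::-1].astype(np.uint8),None,fx=5,fy=5,interpolation=cv2.INTER_CUBIC))
```

```text
top0 mat (array([ 487.6, -359.2]), array([10.9, 29.9]), 58.4) 4.577869727127502
tray (array([490.1, 300.3]), array([219.2, 146.1]), 10.2) 8.342830476066183Traceback (most recent call last):
  File "<stdin>", line 13, in <module>
  File "<stdin>", line 4, in big
    return _wrapfunc(a, 'argmax', axis=axis, out=out, **kwds)
    return bound(*args, **kwds)
ValueError: attempt to get argmax of an empty sequence
```

```bash
cat > fit.py <<'E'
from h import *
from scipy import ndimage as N
import sys
def big(m,o=1):
    if o: m=N.binary_opening(m)
    L,k=N.label(m)
    return L==1+np.argmax(N.sum(m,L,range(1,k+1))) if k else m
def rect(q):
    if len(q)<5: return 'none'
    c,s,a=cv2.minAreaRect(q[:,:2].astype(np.float32)); return np.round(c,1),np.round(s,1),round(a,1)
def objs(d,W):
    x,y,z=np.moveaxis(W,-1,0); I=d['img'].astype(int)
    t=big((z>109)&(z<126)&(x>490)&(x<580)&(y>0)&(y<75)&(I[...,0]-I[...,2]>20)); print('jar',rect(W[t]),W[t].mean(0).round(1))
    t=big((z>50)&(z<62)&(x>550)&(x<650)&(y>-80)&(y<110)); print('dish',rect(W[t]))
    for nm,y0,y1 in(('can',70,160),('mill',-90,-10)):
        t=big((z>128)&(z<150)&(x>490)&(x<590)&(y>y0)&(y<y1)); print(nm,cv2.minEnclosingCircle(W[t][:,:2].astype(np.float32)), W[t].mean(0).round(1))
if __name__=='__main__':
  for n in('top0','side0'):
    d=np.load(f'pics/{n}.npz'); W=cloud(d); x,y,z=np.moveaxis(W,-1,0); I=d['img'].astype(int); sm=I.sum(-1)
    print(n,'px',I[228,225],I[120,270],I[245,240],'table z',np.nanmedian(z[(abs(z)<15)&(x>300)&(x<700)]))
    mat=big((sm<110)&(z<12)&(y<-100)&(x<700)&(y>-400)&(x>250)); print('mat',rect(W[mat]))
    tr=big((I[...,0]-I[...,2]>25)&(z<40)&(y>100)&(y<400)&(x>300)&(x<650)); print('tray',rect(W[tr]))
    b=(I[...,0]-I[...,2]<4)&(z<20)&(x>470)&(x<720)&(y>-130)&(y<200); m=big(b); print('rack',rect(W[m]),m.sum())
    objs(d,W)
    crop=I[150:240,185:305] if n=='top0' else I[150:270,200:320]
    cv2.imwrite(f'pics/c_{n}.png',cv2.resize(crop[:,:,::-1].astype(np.uint8),None,fx=5,fy=5,interpolation=cv2.INTER_CUBIC))
E
python3 fit.py
```

```text
top0 px [138 139 129] [144 144 133] [144 144 133] table z 0.6911274864801271
mat (array([ 493.9, -325.1]), array([291.3, 132.6]), 7.1)
tray (array([490.1, 300.3]), array([219.2, 146.1]), 10.2)
rack (array([578.2,  24.7]), array([262.6, 181.4]), 83.6) 3945
jar (array([534.3,  32.1]), array([51.6, 52.2]), 83.8) [533.8  32.  120.8]
dish (array([598. ,  13.8]), array([124.9,  53.3]), 84.5)
can ((542.7745971679688, 109.00700378417969), 29.692100524902344) [542.5 108.9 135.8]
mill ((525.2745971679688, -51.46293640136719), 21.380271911621094) [524.7 -51.2 138.3]
side0 px [129 128 132] [23 23 23] [127 125 130] table z 2.096163370444401
mat (array([ 492.7, -320.1]), array([288.1, 132.3]), 6.9)
tray (array([487.2, 295. ]), array([225.9, 148.1]), 10.4)
rack (array([577.7,  27.2]), array([264.5, 182. ]), 83.7) 3909
jar (array([533.7,  33.8]), array([53.4, 51.8]), 82.6) [533.9  38.9 121.2]
dish (array([597.4,  17. ]), array([125.2,  53.9]), 84.4)
can ((542.9215087890625, 111.35596466064453), 30.435958862304688) [542.5 115.3 136.5]
mill ((523.98583984375, -48.848636627197266), 21.733320236206055) [525.1 -44.1 138. ]
```

```bash
sleep 5
```

```text
(no output)
```

View pics/c_top0.png

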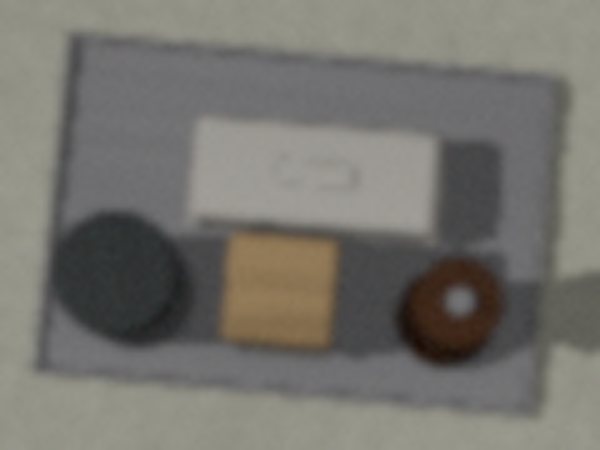

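The crop shows the canister lid at px (209,204), the jar lid at (241,208), the mill at (276,212) and the dish at (248,184). The patch right of the dish is only a shadow. The rack is at (578,26), yaw about -6.4°.

```bash
cat > go.py <<'E'
from h import *
import sys
# targets: x y z yaw ; prints fractions relative to current measured pose
s=r.read_state(); p=s['tcp_pos']; M=R.from_euler('xyz',s['eef_rot'],degrees=True).as_matrix()
print('t',round(s['time_s'],2),'tcp',p.round(1),'rot',s['eef_rot'].round(1),'gap',round(s['finger_gap']*93,1),'F',s['wrist_force'].round(1),'grip',round(s['finger_force'],1))
for a in sys.argv[1:]:
    x,y,z,w=map(float,a.split(','))
    d=M.T@(np.array([x,y,z])-p)/300
    T=(-(w-s['eef_rot'][2])+180)%360-180
    if abs(T)>90: T=(T+90)%180-90
    print(a,'->',d.round(4),'turn',round(T/90,4),'dist',round(np.linalg.norm(d)*300))
E
python3 go.py 385,249,218,83.6 525,-50,218,83.6
```

```text
t 0.1 tcp [244.3 547.4 217.7] rot [-179.9   -0.   155.9] gap 92.9 F [-0.4  0.7 -1. ] grip 0.0
385,249,218,83.6 -> [-0.8338 -0.7173  0.    ] turn 0.8039 dist 330
525,-50,218,83.6 -> [-1.6662e+00 -1.4372e+00  1.1000e-03] turn 0.8039 dist 660
```

```bash
python3 -m creep '[[-0.15,-0.13,0,0.1],[-0.3,-0.26,0,0.2],[-0.45,-0.39,0,0.32],[-0.6,-0.52,0,0.44],[-0.72,-0.62,0,0.56],[-0.8338,-0.7173,0,0.68],[-0.8338,-0.7173,0,0.8039],[-0.8338,-0.7173,0,0.8039]]' 80 25; python3 go.py 525,-50,218,83.6 525,-50,98,83.6
```

```text
time_s: 1.1
tcp_pos: [385.3, 248.9, 218.3]
eef_rot: [-180.0, 0.0, 83.6]
wrist_force: [-0.4, -0.2, -0.0]
finger_gap: 0.863
finger_force: 0.0
t 1.1 tcp [385.3 248.9 218.3] rot [-180.     0.    83.6] gap 80.2 F [-0.4 -0.2 -0. ] grip 0.0
525,-50,218,83.6 -> [-0.9378  0.5746  0.001 ] turn -0.0005 dist 330
525,-50,98,83.6 -> [-0.9378  0.5748  0.401 ] turn -0.0005 dist 351
```

Accurate. On to above the mill, with a picture there to check the gripper-camera offset.

```bash
python3 -m creep '[[-0.16,0.1,0,0],[-0.34,0.2,0,0],[-0.52,0.31,0,0],[-0.69,0.42,0,0],[-0.83,0.51,0,0],[-0.9378,0.5746,0,0],[-0.9378,0.5746,0,0],[-0.9378,0.5746,0,0]]'; python3 go.py 525,-50,98,83.6
python3 - <<'E'
from h import *
for n in('top','side'):
    d=snap(n,n+'1'); W=cloud(d); 
    for lo,hi in((222,232),(235,250),(250,270)):
        m=(W[...,2]>lo)&(W[...,2]<hi); q=W[m]
        if len(q): print(n,lo,len(q),q.min(0).round(),q.max(0).round())
E
```

```text
time_s: 2.1
tcp_pos: [524.9, -48.3, 218.2]
eef_rot: [-179.9, -0.0, 83.8]
wrist_force: [-0.6, -0.6, -0.8]
finger_gap: 0.863
finger_force: 0.0
t 2.1 tcp [524.9 -48.3 218.2] rot [-179.9   -0.    83.8] gap 80.2 F [-0.6 -0.6 -0.8] grip 0.0
525,-50,98,83.6 -> [-0.0057  0.0015  0.4007] turn 0.0018 dist 120
top 222 214 [ 837. -262.  222.] [ 868. -181.  232.]
side 222 169 [ 472. -250.  222.] [867. -32. 232.]
side 235 124 [472. -51. 235.] [580. -31. 250.]
side 250 186 [470. -48. 250.] [582. -31. 270.]
```

View pics/side1.png

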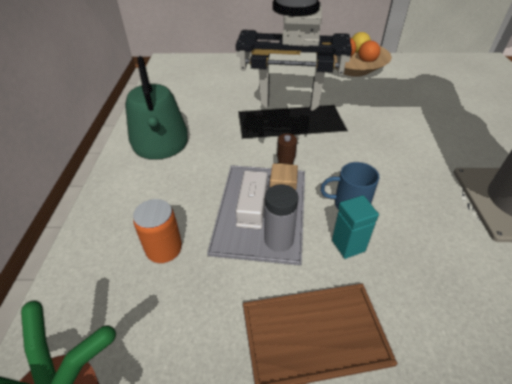

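The side view shows the gripper above the mill at px (290,80), with the row and dish undisturbed. Descending and closing.

```bash
python3 -m creep '[[-0.006,0.002,0.12,0],[-0.006,0.002,0.25,0],[-0.006,0.002,0.35,0],[-0.006,0.002,0.4,0.002],[-0.006,0.002,0.4,0.002],[-0.006,0.002,0.4,0.002]]' && python3 go.py && python3 -m creep '[[0,0,0,0],[0,0,0,0],[0,0,0,0],[0,0,0,0],[0,0,0,0],[0,0,0,0]]' 30 25; python3 go.py
```

```text
time_s: 2.95
tcp_pos: [526.6, -51.1, 100.3]
eef_rot: [179.9, 0.0, 83.5]
wrist_force: [0.7, 0.0, -0.3]
finger_gap: 0.857
finger_force: 0.0
t 2.95 tcp [526.6 -51.1 100.3] rot [179.9   0.   83.5] gap 79.7 F [ 0.7  0.  -0.3] grip 0.0
time_s: 3.7
tcp_pos: [525.5, -51.2, 98.6]
eef_rot: [-180.0, 0.0, 83.4]
wrist_force: [-0.6, 0.0, -0.1]
finger_gap: 0.453
finger_force: 25.0
t 3.7 tcp [525.5 -51.2  98.6] rot [-180.     0.    83.4] gap 42.2 F [-0.6  0.  -0.1] grip 25.0
```

```bash
python3 -m creep '[[0,0,-0.03,0],[0,0,-0.1,0],[0,0,-0.18,0],[0,0,-0.25,0],[0,0,-0.25,0],[0,0,-0.25,0]]' && python3 go.py 592,-310,174,83.4 592,-310,96.6,83.4
```

```text
time_s: 4.45
tcp_pos: [525.1, -51.1, 172.7]
eef_rot: [-179.9, -0.0, 83.4]
wrist_force: [-0.8, 0.0, -2.9]
finger_gap: 0.456
finger_force: 25.0
t 4.45 tcp [525.1 -51.1 172.7] rot [-179.9   -0.    83.4] gap 42.4 F [-0.8  0.  -2.9] grip 25.0
592,-310,174,83.4 -> [-0.8317  0.3205 -0.0047] turn 0.0002 dist 267
592,-310,96.6,83.4 -> [-0.8317  0.3208  0.2533] turn 0.0002 dist 278
```

```bash
python3 -m creep '[[-0.06,0.023,0,0],[-0.17,0.065,0,0],[-0.3,0.115,0,0],[-0.43,0.165,0,0],[-0.56,0.215,0,0],[-0.68,0.26,0,0],[-0.77,0.3,0,0],[-0.83,0.32,0,0],[-0.83,0.32,0,0],[-0.83,0.32,0,0]]' && python3 -m creep '[[0,0,0.06,0],[0,0,0.13,0],[0,0,0.19,0],[0,0,0.22,0],[0,0,0.24,0],[0,0,0.24,0],[0,0,0.24,0]]'; python3 go.py 592,-310,96.6,83.4
```

```text
time_s: 5.7
tcp_pos: [591.8, -309.4, 172.6]
eef_rot: [-179.9, -0.1, 83.4]
wrist_force: [0.7, -0.2, -3.4]
finger_gap: 0.457
finger_force: 25.0
time_s: 6.58
tcp_pos: [592.9, -309.9, 102.6]
eef_rot: [179.9, 0.0, 83.4]
wrist_force: [1.0, -0.2, -2.4]
finger_gap: 0.454
finger_force: 25.0
t 6.58 tcp [ 592.9 -309.9  102.6] rot [179.9   0.   83.4] gap 42.2 F [ 1.  -0.2 -2.4] grip 25.0
592,-310,96.6,83.4 -> [-0.0006 -0.003   0.0198] turn 0.0002 dist 6
```

```bash
python3 -m creep '[[0,0,0.005,0],[0,0,0.01,0],[0,0,0.013,0],[0,0,0.013,0],[0,0,0.013,0]]'; python3 go.py 592,-310,96.6,83.4
```

```text
time_s: 7.2
tcp_pos: [592.4, -309.6, 97.7]
eef_rot: [-180.0, 0.0, 83.4]
wrist_force: [-0.6, 0.0, -2.3]
finger_gap: 0.452
finger_force: 25.0
t 7.2 tcp [ 592.4 -309.6   97.7] rot [-180.     0.    83.4] gap 42.0 F [-0.6  0.  -2.3] grip 25.0
592,-310,96.6,83.4 -> [-0.0015 -0.0011  0.0038] turn 0.0002 dist 1
```

```bash
python3 -m creep '[[0,0,0.0025,0],[0,0,0.004,0],[0,0,0.004,0],[0,0,0.004,0]]'; python3 go.py 592,-310,96.6,83.4
```

```text
time_s: 7.7
tcp_pos: [592.4, -309.6, 96.7]
eef_rot: [180.0, 0.0, 83.4]
wrist_force: [-1.3, -0.1, -1.0]
finger_gap: 0.457
finger_force: 25.0
t 7.7 tcp [ 592.4 -309.6   96.7] rot [180.    0.   83.4] gap 42.5 F [-1.3 -0.1 -1. ] grip 25.0
592,-310,96.6,83.4 -> [-0.0014 -0.0013  0.0003] turn 0.0002 dist 1
```

```bash
python3 -m creep '[[0,0,0,0],[0,0,0,0],[0,0,0,0],[0,0,0,0],[0,0,-0.06,0],[0,0,-0.2,0],[0,0,-0.38,0],[0,0,-0.4,0],[0,0,-0.4,0]]' 85; python3 go.py 534,33,200,83.7
```

```text
time_s: 8.82
tcp_pos: [593.0, -309.9, 218.4]
eef_rot: [179.9, 0.1, 83.4]
wrist_force: [-0.4, 0.0, 0.1]
finger_gap: 0.913
finger_force: 0.0
t 8.82 tcp [ 593.  -309.9  218.4] rot [1.799e+02 1.000e-01 8.340e+01] gap 85.0 F [-0.4  0.   0.1] grip 0.0
534,33,200,83.7 -> [ 1.1131 -0.3264  0.0593] turn -0.0031 dist 348
```

```bash
python3 -m creep '[[0.18,-0.05,0,0],[0.36,-0.1,0,0],[0.55,-0.16,0,0],[0.74,-0.22,0,0],[0.92,-0.27,0,0],[1,-0.3,0,-0.003],[1,-0.3,0,-0.003]]' && python3 go.py 534,33,200,83.7 534,33,78,83.7
```

```text
time_s: 9.7
tcp_pos: [536.1, 0.6, 215.0]
eef_rot: [-179.8, -0.0, 83.9]
wrist_force: [0.2, -0.4, -0.2]
finger_gap: 0.913
finger_force: 0.0
t 9.7 tcp [536.1   0.6 215. ] rot [-179.8   -0.    83.9] gap 84.9 F [ 0.2 -0.4 -0.2] grip 0.0
534,33,200,83.7 -> [ 0.1065 -0.0182  0.0499] turn 0.0018 dist 36
534,33,78,83.7 -> [ 0.1064 -0.0171  0.4566] turn 0.0018 dist 141
```

```bash
python3 -m creep '[[0.08,-0.014,0,0],[0.1065,-0.017,0.02,0],[0.1065,-0.017,0.15,0],[0.1065,-0.017,0.3,0],[0.1065,-0.017,0.4,0],[0.1065,-0.017,0.456,0],[0.1065,-0.017,0.456,0],[0.1065,-0.017,0.456,0]]' && python3 go.py 534,33,78,83.7 && python3 -m creep '[[0,0,0,0],[0,0,0,0],[0,0,0,0],[0,0,0,0],[0,0,0,0]]' 40 30; python3 go.py
```

```text
time_s: 10.7
tcp_pos: [536.9, 30.8, 81.1]
eef_rot: [179.9, -0.0, 83.7]
wrist_force: [-0.8, 0.1, -0.1]
finger_gap: 0.911
finger_force: 0.0
t 10.7 tcp [536.9  30.8  81.1] rot [179.9  -0.   83.7] gap 84.8 F [-0.8  0.1 -0.1] grip 0.0
534,33,78,83.7 -> [ 0.0063 -0.0104  0.0103] turn -0.0003 dist 5
time_s: 11.32
tcp_pos: [535.7, 31.1, 79.9]
eef_rot: [-180.0, 0.0, 83.7]
wrist_force: [-1.5, -0.3, 2.7]
finger_gap: 0.563
finger_force: 29.6
t 11.32 tcp [535.7  31.1  79.9] rot [-180.     0.    83.7] gap 52.3 F [-1.5 -0.3  2.7] grip 29.6
```

```bash
python3 -m creep '[[0,0,-0.03,0],[0,0,-0.1,0],[0,0,-0.18,0],[0,0,-0.25,0],[0,0,-0.25,0]]' && python3 go.py 493,-322,155,83.7
```

```text
time_s: 11.95
tcp_pos: [537.2, 31.0, 156.7]
eef_rot: [179.8, -0.0, 83.7]
wrist_force: [-0.3, 0.5, -5.3]
finger_gap: 0.561
finger_force: 29.6
t 11.95 tcp [537.2  31.  156.7] rot [179.8  -0.   83.7] gap 52.1 F [-0.3  0.5 -5.3] grip 29.6
493,-322,155,83.7 -> [-1.1858 -0.0169  0.0054] turn -0.0002 dist 356
```

```bash
python3 -m creep '[[-0.06,0,0,0],[-0.18,-0.003,0,0],[-0.32,-0.006,0,0],[-0.46,-0.01,0,0],[-0.6,-0.012,0,0],[-0.74,-0.014,0,0],[-0.87,-0.016,0,0],[-0.96,-0.017,0,0],[-1,-0.017,0,0],[-1,-0.017,0,0]]' && python3 -m creep '[[-0.05,0,0,0],[-0.12,0,0,0],[-0.17,0,0,0],[-0.186,0,0,0],[-0.186,0,0.05,0],[-0.186,0,0.12,0],[-0.186,0,0.19,0],[-0.186,0,0.23,0],[-0.186,0,0.23,0],[-0.186,0,0.23,0]]'; python3 go.py 493,-322,78,83.7
```

```text
time_s: 13.2
tcp_pos: [497.0, -266.8, 153.7]
eef_rot: [-179.9, -0.1, 83.6]
wrist_force: [0.4, 1.1, -4.2]
finger_gap: 0.564
finger_force: 29.6
time_s: 14.45
tcp_pos: [492.1, -322.2, 86.5]
eef_rot: [179.9, 0.0, 83.7]
wrist_force: [-0.5, -0.8, -3.6]
finger_gap: 0.564
finger_force: 29.6
t 14.45 tcp [ 492.1 -322.2   86.5] rot [179.9   0.   83.7] gap 52.5 F [-0.5 -0.8 -3.6] grip 29.6
493,-322,78,83.7 -> [0.0009 0.0028 0.0284] turn -0.0 dist 9
```

```bash
python3 -m creep '[[0,0,0.008,0],[0,0,0.016,0],[0,0,0.023,0],[0,0,0.026,0],[0,0,0.028,0],[0,0,0.028,0],[0,0,0.028,0]]'; python3 go.py 493,-322,78,83.7
```

```text
time_s: 15.32
tcp_pos: [491.6, -322.2, 77.9]
eef_rot: [180.0, 0.0, 83.7]
wrist_force: [-5.1, 1.3, 5.3]
finger_gap: 0.563
finger_force: 29.7
t 15.32 tcp [ 491.6 -322.2   77.9] rot [180.    0.   83.7] gap 52.3 F [-5.1  1.3  5.3] grip 29.7
493,-322,78,83.7 -> [ 0.0011  0.0047 -0.0004] turn -0.0002 dist 1
```

```bash
python3 -m creep '[[0,0,0,0],[0,0,0,0],[0,0,0,0],[0,0,0,0],[0,0,-0.06,0],[0,0,-0.2,0],[0,0,-0.36,0],[0,0,-0.44,0],[0,0,-0.44,0]]' 85; python3 go.py 542.8,110,210,83.7
```

```text
time_s: 16.45
tcp_pos: [493.2, -323.2, 213.5]
eef_rot: [179.7, 0.2, 83.7]
wrist_force: [1.2, -0.2, 0.0]
finger_gap: 0.919
finger_force: 0.0
t 16.45 tcp [ 493.2 -323.2  213.5] rot [179.7   0.2  83.7] gap 85.4 F [ 1.2 -0.2  0. ] grip 0.0
542.8,110,210,83.7 -> [1.4534 0.0057 0.0066] turn -0.0001 dist 436
```

```bash
python3 -m creep '[[0.18,0,0,0],[0.36,0.002,0,0],[0.54,0.002,0,0],[0.73,0.003,0,0],[0.92,0.004,0,0],[1,0.004,0,0]]' && python3 -m creep '[[0.15,0,0,0],[0.32,0.002,0,0],[0.43,0.002,0,0],[0.453,0.002,0,0],[0.453,0.002,0,0],[0.453,0.002,0,0]]' && python3 go.py 542.8,110,90,83.7
```

```text
time_s: 17.2
tcp_pos: [525.0, -20.9, 207.9]
eef_rot: [-179.9, -0.0, 83.8]
wrist_force: [-0.2, 0.3, 1.0]
finger_gap: 0.914
finger_force: 0.0
time_s: 17.95
tcp_pos: [541.1, 109.9, 208.9]
eef_rot: [-180.0, 0.0, 83.6]
wrist_force: [0.1, 0.8, -0.5]
finger_gap: 0.914
finger_force: 0.0
t 17.95 tcp [541.1 109.9 208.9] rot [-180.     0.    83.6] gap 85.0 F [ 0.1  0.8 -0.5] grip 0.0
542.8,110,90,83.7 -> [0.0012 0.0057 0.3963] turn -0.0009 dist 119
```

```bash
python3 -m creep '[[0,0.005,0.1,0],[0,0.005,0.23,0],[0,0.005,0.34,0],[0,0.005,0.396,0],[0,0.005,0.396,0],[0,0.005,0.396,0],[0,0.005,0.396,0]]' && python3 go.py 542.8,110,90,83.7
```

```text
time_s: 18.82
tcp_pos: [544.1, 111.0, 92.3]
eef_rot: [179.8, -0.0, 83.7]
wrist_force: [-0.3, 0.9, -0.2]
finger_gap: 0.916
finger_force: 0.0
t 18.82 tcp [544.1 111.   92.3] rot [179.8  -0.   83.7] gap 85.2 F [-0.3  0.9 -0.2] grip 0.0
542.8,110,90,83.7 -> [-0.0037 -0.0039  0.0077] turn -0.0002 dist 3
```

```bash
python3 -m creep '[[0,-0.002,0,0],[0,-0.002,0,0],[0,-0.002,0,0],[0,-0.002,0,0],[0,-0.002,0,0]]' 45 30; python3 go.py; python3 -m creep '[[0,0,-0.03,0],[0,0,-0.1,0],[0,0,-0.18,0],[0,0,-0.25,0],[0,0,-0.25,0]]'; python3 go.py 394,-334,167,83.7
```

```text
time_s: 19.45
tcp_pos: [542.4, 111.0, 90.7]
eef_rot: [180.0, -0.0, 83.7]
wrist_force: [0.4, -0.2, 1.7]
finger_gap: 0.639
finger_force: 30.0
t 19.45 tcp [542.4 111.   90.7] rot [180.   -0.   83.7] gap 59.4 F [ 0.4 -0.2  1.7] grip 30.0
time_s: 20.08
tcp_pos: [543.3, 111.1, 167.4]
eef_rot: [179.8, -0.0, 83.7]
wrist_force: [-0.2, 0.0, -3.8]
finger_gap: 0.64
finger_force: 30.0
t 20.07 tcp [543.3 111.1 167.4] rot [179.8  -0.   83.7] gap 59.5 F [-0.2  0.  -3.8] grip 30.0
394,-334,167,83.7 -> [-1.5294e+00 -3.3160e-01 -7.0000e-04] turn -0.0002 dist 469
```

```bash
python3 -m creep '[[-0.06,0,0,0],[-0.18,-0.02,0,0],[-0.32,-0.04,0,0],[-0.46,-0.07,0,0],[-0.6,-0.1,0,0],[-0.74,-0.13,0,0],[-0.87,-0.16,0,0],[-1,-0.2,0,0]]' && python3 -m creep '[[-0.12,-0.03,0,0],[-0.25,-0.06,0,0],[-0.38,-0.095,0,0],[-0.48,-0.12,0,0],[-0.529,-0.1316,0,0],[-0.529,-0.1316,0.03,0],[-0.529,-0.1316,0.1,0],[-0.529,-0.1316,0.17,0],[-0.529,-0.1316,0.22,0],[-0.529,-0.1316,0.23,0],[-0.529,-0.1316,0.23,0],[-0.529,-0.1316,0.23,0]]'; python3 go.py 394,-334,88.7,83.7
```

```text
time_s: 21.08
tcp_pos: [447.6, -182.2, 164.0]
eef_rot: [-179.9, -0.0, 83.7]
wrist_force: [-0.1, -0.3, -4.9]
finger_gap: 0.641
finger_force: 30.0
time_s: 22.58
tcp_pos: [393.5, -334.5, 97.5]
eef_rot: [179.9, 0.1, 83.7]
wrist_force: [-0.3, -0.3, -4.2]
finger_gap: 0.641
finger_force: 30.0
t 22.57 tcp [ 393.5 -334.5   97.5] rot [1.799e+02 1.000e-01 8.370e+01] gap 59.6 F [-0.3 -0.3 -4.2] grip 30.0
394,-334,88.7,83.7 -> [0.0018 0.0015 0.0295] turn -0.0001 dist 9
```

```bash
python3 -m creep '[[0,0,0.008,0],[0,0,0.016,0],[0,0,0.023,0],[0,0,0.026,0],[0,0,0.028,0],[0,0,0.028,0],[0,0,0.028,0]]'; python3 go.py 394,-334,88.7,83.7
```

```text
time_s: 23.45
tcp_pos: [392.9, -334.1, 88.7]
eef_rot: [-180.0, 0.0, 83.7]
wrist_force: [-4.7, 2.3, 5.2]
finger_gap: 0.644
finger_force: 30.0
t 23.45 tcp [ 392.9 -334.1   88.7] rot [-180.     0.    83.7] gap 59.9 F [-4.7  2.3  5.2] grip 30.0
394,-334,88.7,83.7 -> [ 0.0007  0.0037 -0.0001] turn -0.0001 dist 1
```

```bash
python3 -m creep '[[0,0,0,0],[0,0,0,0],[0,0,0,0],[0,0,0,0],[0,0,-0.06,0],[0,0,-0.2,0],[0,0,-0.36,0],[0,0,-0.42,0],[0,0,-0.42,0]]' 80; python3 go.py
python3 - <<'E'
from fit import *
for n in('top','side'):
    d=snap(n,n+'2'); W=cloud(d); x,y,z=np.moveaxis(W,-1,0); I=d['img'].astype(int)
    t=big((z>50)&(z<62)&(x>550)&(x<650)&(y>-80)&(y<110)); print('dish',rect(W[t]))
    for nm,cx,cy,lo in(('mill',592,-310,128),('jar',492,-322,112),('can',393,-334,124)):
        t=big((z>lo)&(z<150)&(np.hypot(x-cx,y-cy)<48)); print(n,nm,rect(W[t]))
E
```

```text
time_s: 24.58
tcp_pos: [393.7, -334.8, 216.0]
eef_rot: [179.8, 0.1, 83.7]
wrist_force: [-1.1, 0.0, -0.9]
finger_gap: 0.859
finger_force: 0.0
t 24.57 tcp [ 393.7 -334.8  216. ] rot [1.798e+02 1.000e-01 8.370e+01] gap 79.9 F [-1.1  0.  -0.9] grip 0.0
dish (array([597.5,  14.1]), array([124.8,  53.5]), 83.6)
top mill (array([ 592.2, -309.1]), array([40.2, 40.8]), 42.3)
top jar (array([ 491. , -320.5]), array([51.8, 51.9]), 83.9)
top can (array([ 393.1, -334.7]), array([59.2, 57.3]), 87.5)
dish (array([597.3,  15.3]), array([127.3,  53.9]), 84.3)
side mill (array([ 592.4, -306. ]), array([39.6, 40.3]), 26.0)
side jar (array([ 490.6, -319.4]), array([55.3, 52.1]), 82.0)
side can (array([ 394.8, -332.5]), array([55.5, 60.2]), 2.4)
```

View pics/side2.png

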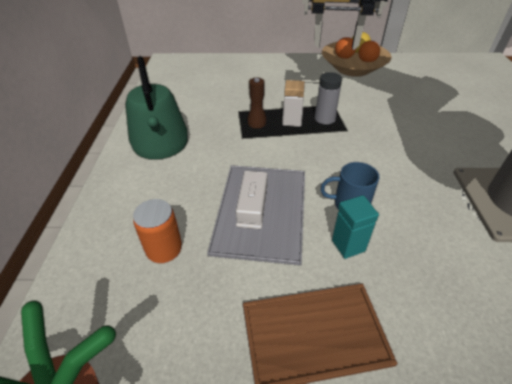

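The side view shows mill (258,103), jar (293,103) and canister (328,98) all upright on the mat, the dish alone at (252,199), and the mug, can and decoy untouched. Heading to the dish and refining the tray pose.

```bash
python3 go.py 597.5,14.5,216,84
python3 - <<'E'
from fit import *
for n in('top2','side2'):
    d=np.load(f'pics/{n}.npz'); W=cloud(d); x,y,z=np.moveaxis(W,-1,0); I=d['img'].astype(int)
    tr=big((I[...,0]-I[...,2]>25)&(z<40)&(y>180)&(y<400)&(x>330)&(x<650)); q=W[tr]
    a=np.radians(10.2); u=q[:,0]*np.cos(a)+q[:,1]*np.sin(a); v=-q[:,0]*np.sin(a)+q[:,1]*np.cos(a)
    for p in(.2,1,3):
        U=np.percentile(u,[p,100-p]);V=np.percentile(v,[p,100-p]); c=np.array([U.mean(),V.mean()])
        print(n,p,np.diff(U),np.diff(V),(c[0]*np.cos(a)-c[1]*np.sin(a)).round(1),(c[0]*np.sin(a)+c[1]*np.cos(a)).round(1))
    # floor depth profile: rim pixels z>11
    m=tr&(z>11.5); print('rim',rect(W[m]),'mean',q.mean(0))
d=np.load('pics/top2.npz');c=d['img'][175:285,95:190,::-1]; cv2.imwrite('pics/tray.png',cv2.resize(c,None,fx=5,fy=5,interpolation=cv2.INTER_CUBIC))
E
```

```text
t 24.68 tcp [ 392.4 -333.5  212.8] rot [-1.799e+02 -1.000e-01  8.370e+01] gap 80.2 F [-0.2  0.4 -0.4] grip 0.0
597.5,14.5,216,84 -> [ 1.2283  0.5517 -0.0102] turn -0.0035 dist 404
top2 0.2 [217.92029022] [144.14505707] 490.0 300.5
top2 1 [214.28905247] [137.10614143] 490.4 298.2
top2 3 [205.58452343] [131.34827107] 490.2 298.2
rim (array([490.6, 297.5]), array([218.9, 139.5]), 10.4) mean [489.31376627 299.51680796   8.81535918]
side2 0.2 [218.5599593] [139.94113414] 489.6 299.1
side2 1 [214.45679323] [137.40131589] 489.6 300.0
side2 3 [205.74696418] [132.65548845] 489.2 301.1
rim (array([489.6, 298.9]), array([219.7, 141. ]), 10.2) mean [488.58447867 303.73184356  10.09385737]
```

View pics/tray.png

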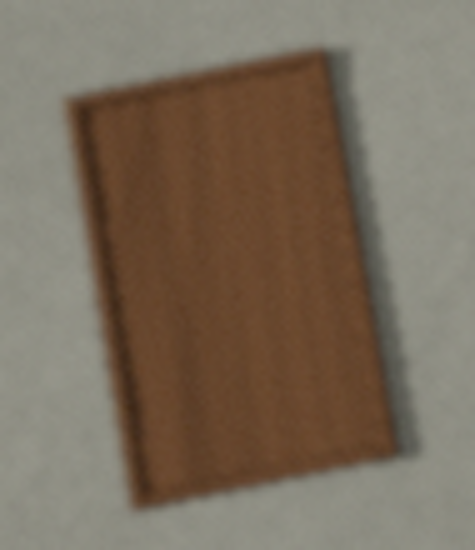

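The tray crop shows clean rim corners at (68,98), (322,48), (400,455) and (138,508), i.e. full-image centre (141.4,230.4). So the tray is at (490,298.5), yaw about 10.2°.

```bash
python3 -m creep '[[0.17,0.08,0,0],[0.34,0.155,0,0],[0.51,0.23,0,0],[0.68,0.31,0,0],[0.85,0.38,0,0],[1,0.45,0,0]]' && python3 -m creep '[[0.13,0.06,0,0],[0.21,0.095,0,0],[0.228,0.1017,0,-0.003],[0.228,0.1017,0,-0.003],[0.228,0.1017,0,-0.003]]' && python3 go.py 597.5,14.5,16,84
```

```text
time_s: 25.42
tcp_pos: [559.5, -48.5, 211.4]
eef_rot: [-179.8, -0.0, 83.7]
wrist_force: [0.7, -0.1, -0.8]
finger_gap: 0.86
finger_force: 0.0
time_s: 26.05
tcp_pos: [597.3, 12.9, 213.6]
eef_rot: [-179.9, 0.0, 83.9]
wrist_force: [-0.3, -0.2, 0.2]
finger_gap: 0.862
finger_force: 0.0
t 26.05 tcp [597.3  12.9 213.6] rot [-179.9    0.    83.9] gap 80.2 F [-0.3 -0.2  0.2] grip 0.0
597.5,14.5,16,84 -> [5.700e-03 6.000e-04 6.586e-01] turn -0.0012 dist 198
```

```bash
python3 -m creep '[[0.005,0,0.1,0],[0.005,0,0.25,0],[0.005,0,0.4,0],[0.005,0,0.5,0],[0.005,0,0.57,0],[0.005,0,0.62,0],[0.005,0,0.65,0],[0.005,0,0.656,0],[0.005,0,0.656,0],[0.005,0,0.656,0]]' && python3 go.py && python3 -m creep '[[0,0,0,0],[0,0,0,0],[0,0,0,0],[0,0,0,0],[0,0,0,0]]' 40 30 && python3 go.py && python3 -m creep '[[0,0,-0.03,0],[0,0,-0.1,0],[0,0,-0.2,0],[0,0,-0.3,0],[0,0,-0.4,0],[0,0,-0.48,0],[0,0,-0.5,0],[0,0,-0.5,0]]'; python3 go.py 490,298.5,166,0.2 490,298.5,166,180.2
```

```text
time_s: 27.3
tcp_pos: [598.8, 15.5, 18.3]
eef_rot: [179.9, -0.0, 84.0]
wrist_force: [0.2, 1.1, -0.0]
finger_gap: 0.856
finger_force: 0.0
t 27.3 tcp [598.8  15.5  18.3] rot [179.9  -0.   84. ] gap 79.6 F [ 0.2  1.1 -0. ] grip 0.0
time_s: 27.92
tcp_pos: [598.0, 15.5, 17.4]
eef_rot: [-180.0, -0.0, 84.0]
wrist_force: [-1.1, -0.1, 2.4]
finger_gap: 0.583
finger_force: 30.0
t 27.93 tcp [598.   15.5  17.4] rot [-180.   -0.   84.] gap 54.2 F [-1.1 -0.1  2.4] grip 30.0
time_s: 28.92
tcp_pos: [598.3, 15.5, 167.9]
eef_rot: [179.9, -0.0, 84.0]
wrist_force: [-0.5, 0.1, -2.7]
finger_gap: 0.576
finger_force: 30.0
t 28.93 tcp [598.3  15.5 167.9] rot [179.9  -0.   84. ] gap 53.6 F [-0.5  0.1 -2.7] grip 30.0
490,298.5,166,0.2 -> [ 0.9003 -0.4582  0.0058] turn 0.9306 dist 303
490,298.5,166,180.2 -> [ 0.9003 -0.4582  0.0058] turn 0.9306 dist 303
```

```bash
python3 -m creep '[[0.07,-0.04,0,0.05],[0.2,-0.1,0,0.15],[0.34,-0.17,0,0.26],[0.48,-0.24,0,0.37],[0.62,-0.31,0,0.48],[0.75,-0.38,0,0.59],[0.85,-0.43,0,0.69],[0.9,-0.455,0,0.77],[0.9,-0.455,0,0.81],[0.9,-0.455,0,0.82],[0.9,-0.455,0,0.82]]' ; python3 go.py 491,298.7,60,10.2
```

```text
time_s: 30.3
tcp_pos: [490.4, 297.9, 166.4]
eef_rot: [180.0, 0.1, 10.2]
wrist_force: [0.4, -0.2, -3.2]
finger_gap: 0.578
finger_force: 30.0
t 30.3 tcp [490.4 297.9 166.4] rot [1.80e+02 1.00e-01 1.02e+01] gap 53.7 F [ 0.4 -0.2 -3.2] grip 30.0
491,298.7,60,10.2 -> [ 0.0029 -0.0026  0.3547] turn -0.0 dist 106
```

```bash
python3 -m creep '[[0.003,-0.003,0.06,0],[0.003,-0.003,0.16,0],[0.003,-0.003,0.26,0],[0.003,-0.003,0.35,0],[0.003,-0.003,0.41,0],[0.003,-0.003,0.45,0],[0.003,-0.003,0.465,0],[0.003,-0.003,0.465,0],[0.003,-0.003,0.465,0]]' ; python3 go.py 491,298.7,19.4,10.2
python3 - <<'E'
from fit import *
for n in('top','side'):
    d=snap(n,n+'3')
    c=d['img'][175:285,95:190,::-1] if n=='top' else d['img'][230:384,230:410,::-1]
    cv2.imwrite(f'pics/{n}3c.png',cv2.resize(c,None,fx=4,fy=4))
E
```

```text
time_s: 31.42
tcp_pos: [492.3, 299.7, 28.9]
eef_rot: [-180.0, -0.1, 10.2]
wrist_force: [-0.6, -0.1, -3.2]
finger_gap: 0.58
finger_force: 30.0
t 31.43 tcp [492.3 299.7  28.9] rot [-1.80e+02 -1.00e-01  1.02e+01] gap 53.9 F [-0.6 -0.1 -3.2] grip 30.0
491,298.7,19.4,10.2 -> [-0.0049  0.0027  0.0317] turn -0.0005 dist 10
```

View pics/side3.png

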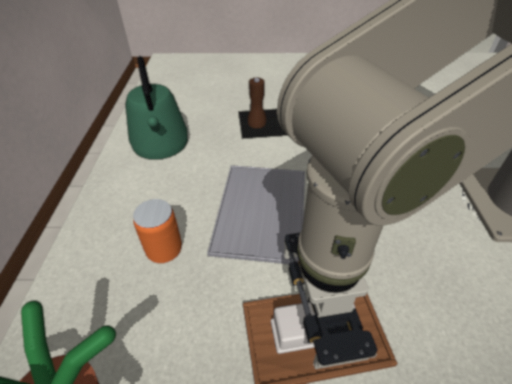

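The side view shows the dish in the gripper just above the tray centre, at px (293,328), with its long side along the tray. Lowering.

```bash
python3 -m creep '[[-0.004,0.002,0.01,0],[-0.004,0.002,0.018,0],[-0.004,0.002,0.024,0],[-0.004,0.002,0.028,0],[-0.004,0.002,0.031,0],[-0.004,0.002,0.031,0],[-0.004,0.002,0.031,0]]' ; python3 go.py 491,298.7,19.4,10.2
```

```text
time_s: 32.4
tcp_pos: [490.3, 298.5, 19.4]
eef_rot: [180.0, 0.0, 10.2]
wrist_force: [-5.9, -3.2, 5.8]
finger_gap: 0.578
finger_force: 30.0
t 32.4 tcp [490.3 298.5  19.4] rot [180.    0.   10.2] gap 53.8 F [-5.9 -3.2  5.8] grip 30.0
491,298.7,19.4,10.2 -> [ 0.0024 -0.0003 -0.0001] turn -0.0004 dist 1
```

```bash
python3 -m creep '[[0,0,0,0],[0,0,0,0],[0,0,0,0],[0,0,0,0],[0,0,-0.03,0],[0,0,-0.1,0],[0,0,-0.25,0],[0,0,-0.42,0],[0,0,-0.6,0],[0,0,-0.66,0],[0,0,-0.66,0],[0,0,-0.66,0]]' 74; python3 go.py 441,0,218,83.7 393.5,-334.1,218,83.7
```

```text
time_s: 33.9
tcp_pos: [489.4, 298.1, 214.2]
eef_rot: [179.9, 0.2, 10.2]
wrist_force: [0.5, 1.2, -0.2]
finger_gap: 0.796
finger_force: 0.0
t 33.9 tcp [489.4 298.1 214.2] rot [179.9   0.2  10.2] gap 74.0 F [ 0.5  1.2 -0.2] grip 0.0
441,0,218,83.7 -> [-0.3341  0.9495 -0.0106] turn -0.8172 dist 302
393.5,-334.1,218,83.7 -> [-0.6864  2.0178 -0.0085] turn -0.8172 dist 639
```

```bash
python3 -m creep '[[-0.05,0.16,0,-0.11],[-0.1,0.32,0,-0.22],[-0.16,0.48,0,-0.33],[-0.22,0.64,0,-0.44],[-0.28,0.8,0,-0.55],[-0.334,0.9495,0,-0.66],[-0.334,0.9495,0,-0.75],[-0.334,0.9495,0,-0.817],[-0.334,0.9495,0,-0.817]]' 85; python3 go.py 393.5,-334.1,218,83.7
python3 - <<'E'
from fit import *
d=snap('side','side4'); W=cloud(d); x,y,z=np.moveaxis(W,-1,0)
t=big((z>50)&(z<66)&(np.hypot(x-490,y-298)<90)); print(rect(W[t]))
E
```

```text
time_s: 35.02
tcp_pos: [440.9, 0.5, 214.4]
eef_rot: [-179.8, 0.0, 83.6]
wrist_force: [0.6, -0.9, 0.6]
finger_gap: 0.914
finger_force: 0.0
t 35.02 tcp [440.9   0.5 214.4] rot [-179.8    0.    83.6] gap 85.0 F [ 0.6 -0.9  0.6] grip 0.0
393.5,-334.1,218,83.7 -> [-1.1258 -0.0331 -0.012 ] turn -0.0009 dist 338
(array([489.4, 298.8]), array([126.7,  53.8]), 10.7)
```

View pics/side4.png

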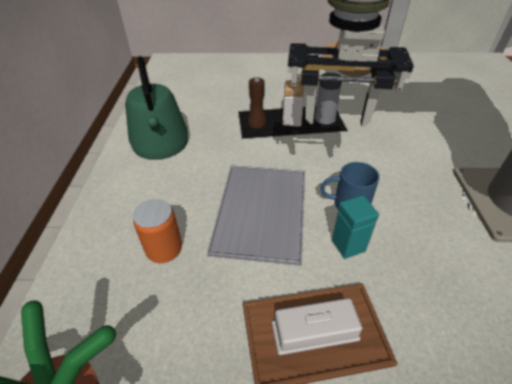

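The side view shows the dish at px (318,325), centred in the tray with its long side along it; measured (489.4, 298.8), 10.7°. Next, the canister.

```bash
python3 -m creep '[[-0.17,-0.005,0,0],[-0.34,-0.01,0,0],[-0.52,-0.015,0,0],[-0.7,-0.02,0,0],[-0.88,-0.027,0,0],[-1,-0.032,0,0]]' && python3 -m creep '[[-0.08,-0.001,0,0],[-0.125,-0.001,0,0],[-0.125,-0.001,0,0],[-0.125,-0.001,0,0]]'; python3 go.py 393.3,-334.4,88.7,83.7
```

```text
time_s: 35.83
tcp_pos: [398.6, -298.3, 215.5]
eef_rot: [-179.9, -0.0, 83.5]
wrist_force: [0.5, 1.2, 0.7]
finger_gap: 0.912
finger_force: 0.0
time_s: 36.33
tcp_pos: [395.3, -332.9, 216.3]
eef_rot: [-180.0, -0.0, 83.7]
wrist_force: [-0.9, -0.2, -1.3]
finger_gap: 0.915
finger_force: 0.0
t 36.33 tcp [ 395.3 -332.9  216.3] rot [-180.    -0.    83.7] gap 85.1 F [-0.9 -0.2 -1.3] grip 0.0
393.3,-334.4,88.7,83.7 -> [-0.006  -0.006   0.4253] turn 0.0001 dist 128
```

```bash
python3 -m creep '[[-0.005,-0.005,0.1,0],[-0.005,-0.005,0.23,0],[-0.005,-0.005,0.34,0],[-0.005,-0.005,0.4,0],[-0.005,-0.005,0.424,0],[-0.005,-0.005,0.424,0],[-0.005,-0.005,0.424,0],[-0.005,-0.005,0.424,0]]' && python3 -m creep '[[0,0,0,0],[0,0,0,0],[0,0,0,0],[0,0,0,0],[0,0,0,0]]' 45 30; python3 go.py; python3 -m creep '[[0,0,-0.03,0],[0,0,-0.1,0],[0,0,-0.18,0],[0,0,-0.25,0],[0,0,-0.25,0],[0,0,-0.25,0]]'; python3 go.py 542.8,109.9,168,83.7
```

```text
time_s: 37.33
tcp_pos: [394.0, -335.8, 90.5]
eef_rot: [179.9, 0.1, 83.7]
wrist_force: [-0.4, -1.1, 0.3]
finger_gap: 0.913
finger_force: 0.0
time_s: 37.95
tcp_pos: [393.3, -335.2, 89.4]
eef_rot: [-180.0, 0.0, 83.7]
wrist_force: [-1.4, -0.3, -0.4]
finger_gap: 0.638
finger_force: 30.0
t 37.95 tcp [ 393.3 -335.2   89.4] rot [-180.     0.    83.7] gap 59.3 F [-1.4 -0.3 -0.4] grip 30.0
time_s: 38.7
tcp_pos: [393.0, -334.7, 163.3]
eef_rot: [-179.9, -0.1, 83.7]
wrist_force: [0.0, -0.8, -4.5]
finger_gap: 0.641
finger_force: 30.0
t 38.7 tcp [ 393.  -334.7  163.3] rot [-1.799e+02 -1.000e-01  8.370e+01] gap 59.6 F [ 0.  -0.8 -4.5] grip 30.0
542.8,109.9,168,83.7 -> [ 1.528   0.3333 -0.0146] turn -0.0001 dist 469
```

```bash
python3 -m creep '[[0.06,0.01,0,0],[0.18,0.04,0,0],[0.32,0.07,0,0],[0.46,0.1,0,0],[0.6,0.13,0,0],[0.74,0.16,0,0],[0.88,0.19,0,0],[1,0.22,0,0]]' && python3 -m creep '[[0.13,0.03,0,0],[0.26,0.055,0,0],[0.38,0.08,0,0],[0.48,0.1,0,0],[0.528,0.1133,0,0],[0.528,0.1133,0,0],[0.528,0.1133,0,0],[0.528,0.1133,0,0]]'; python3 go.py 542.6,110,90.7,83.7
```

```text
time_s: 39.7
tcp_pos: [491.4, -41.6, 163.2]
eef_rot: [-179.9, -0.0, 83.7]
wrist_force: [0.7, -0.4, -4.4]
finger_gap: 0.641
finger_force: 30.0
time_s: 40.7
tcp_pos: [543.0, 108.4, 164.3]
eef_rot: [-180.0, 0.0, 83.6]
wrist_force: [0.0, 0.0, -4.0]
finger_gap: 0.643
finger_force: 30.0
t 40.7 tcp [543.  108.4 164.3] rot [-180.     0.    83.6] gap 59.8 F [ 0.  0. -4.] grip 30.0
542.6,110,90.7,83.7 -> [ 0.0051 -0.002   0.2454] turn -0.001 dist 74
```

```bash
python3 -m creep '[[0.004,-0.001,0.05,0],[0.004,-0.001,0.12,0],[0.004,-0.001,0.18,0],[0.004,-0.001,0.215,0],[0.004,-0.001,0.22,0],[0.004,-0.001,0.22,0],[0.004,-0.001,0.22,0],[0.004,-0.001,0.22,0]]'; python3 go.py 542.6,110,90.7,83.7
```

```text
time_s: 41.7
tcp_pos: [543.6, 110.7, 99.1]
eef_rot: [179.9, -0.0, 83.7]
wrist_force: [-0.3, -0.1, -3.6]
finger_gap: 0.638
finger_force: 30.0
t 41.7 tcp [543.6 110.7  99.1] rot [179.9  -0.   83.7] gap 59.3 F [-0.3 -0.1 -3.6] grip 30.0
542.6,110,90.7,83.7 -> [-0.0028 -0.0029  0.0279] turn -0.0002 dist 8
```

```bash
python3 -m creep '[[-0.002,-0.002,0.008,0],[-0.002,-0.002,0.016,0],[-0.002,-0.002,0.022,0],[-0.002,-0.002,0.025,0],[-0.002,-0.002,0.027,0],[-0.002,-0.002,0.027,0],[-0.002,-0.002,0.027,0]]'; python3 go.py 542.6,110,90.7,83.7
```

```text
time_s: 42.58
tcp_pos: [542.4, 110.2, 91.3]
eef_rot: [-180.0, -0.0, 83.7]
wrist_force: [-5.4, -0.2, 6.5]
finger_gap: 0.642
finger_force: 30.0
t 42.58 tcp [542.4 110.2  91.3] rot [-180.    -0.    83.7] gap 59.7 F [-5.4 -0.2  6.5] grip 30.0
542.6,110,90.7,83.7 -> [-0.0006  0.0009  0.0021] turn -0.0001 dist 1
```

```bash
python3 -m creep '[[0,0,0,0],[0,0,0,0],[0,0,0,0],[0,0,0,0],[0,0,-0.06,0],[0,0,-0.2,0],[0,0,-0.36,0],[0,0,-0.41,0],[0,0,-0.41,0]]' 85; python3 go.py 491.2,-321.7,213,83.7
```

```text
time_s: 43.7
tcp_pos: [543.4, 110.2, 215.2]
eef_rot: [179.8, -0.0, 83.7]
wrist_force: [0.2, -0.0, -0.8]
finger_gap: 0.913
finger_force: 0.0
t 43.7 tcp [543.4 110.2 215.2] rot [179.8  -0.   83.7] gap 84.9 F [ 0.2 -0.  -0.8] grip 0.0
491.2,-321.7,213,83.7 -> [-1.4502 -0.0146  0.0062] turn -0.0001 dist 435
```

```bash
python3 -m creep '[[-0.18,0,0,0],[-0.36,-0.003,0,0],[-0.54,-0.006,0,0],[-0.73,-0.008,0,0],[-0.92,-0.01,0,0],[-1,-0.01,0,0]]' && python3 -m creep '[[-0.15,-0.002,0,0],[-0.32,-0.004,0,0],[-0.43,-0.005,0,0],[-0.45,-0.005,0,0],[-0.45,-0.005,0,0],[-0.45,-0.005,0,0]]'; python3 go.py 491.2,-321.7,78.2,83.7
python3 - <<'E'
from fit import *
for n in('top','side'):
    d=snap(n,n+'5'); print(n); objs(d,cloud(d)) if 0 else None
    W=cloud(d); x,y,z=np.moveaxis(W,-1,0)
    t=big((z>128)&(z<150)&(x>490)&(x<590)&(y>70)&(y<160)); print(cv2.minEnclosingCircle(W[t][:,:2].astype(np.float32)), rect(W[t]),W[t].mean(0).round(1))
E
```

```text
time_s: 44.45
tcp_pos: [504.5, -190.1, 210.8]
eef_rot: [-179.8, -0.0, 83.5]
wrist_force: [0.3, -0.4, -0.2]
finger_gap: 0.916
finger_force: 0.0
time_s: 45.2
tcp_pos: [490.2, -320.4, 212.6]
eef_rot: [-180.0, -0.1, 83.8]
wrist_force: [-0.2, 0.3, -0.2]
finger_gap: 0.912
finger_force: 0.0
t 45.2 tcp [ 490.2 -320.4  212.6] rot [-1.80e+02 -1.00e-01  8.38e+01] gap 84.8 F [-0.2  0.3 -0.2] grip 0.0
491.2,-321.7,78.2,83.7 -> [-0.0044  0.0041  0.4481] turn 0.0006 dist 134
top
((542.1715698242188, 109.76781463623047), 29.871484756469727) (array([542. , 109.1]), array([58.1, 57.8]), 43.4) [542.  109.1 135.8]
side
((541.9190063476562, 111.38770294189453), 30.255359649658203) (array([541.9, 112.1]), array([58.1, 59.3]), 31.4) [542.1 115.6 136.5]
```

```bash
python3 -m creep '[[-0.004,0.004,0.1,0],[-0.004,0.004,0.24,0],[-0.004,0.004,0.36,0],[-0.004,0.004,0.43,0],[-0.004,0.004,0.447,0],[-0.004,0.004,0.447,0],[-0.004,0.004,0.447,0],[-0.004,0.004,0.447,0]]' && python3 -m creep '[[0,0,0,0],[0,0,0,0],[0,0,0,0],[0,0,0,0],[0,0,0,0]]' 40 30; python3 go.py; python3 -m creep '[[0,0,-0.03,0],[0,0,-0.1,0],[0,0,-0.18,0],[0,0,-0.25,0],[0,0,-0.25,0],[0,0,-0.25,0]]'; python3 go.py 534.7,31.1,155,83.7
```

```text
time_s: 46.3
tcp_pos: [491.8, -323.6, 80.4]
eef_rot: [179.9, 0.1, 83.7]
wrist_force: [-0.2, 0.3, 0.1]
finger_gap: 0.916
finger_force: 0.0
time_s: 46.92
tcp_pos: [491.0, -323.1, 79.0]
eef_rot: [-180.0, -0.0, 83.7]
wrist_force: [-1.1, -0.4, -0.5]
finger_gap: 0.558
finger_force: 29.8
t 46.92 tcp [ 491.  -323.1   79. ] rot [-180.    -0.    83.7] gap 51.9 F [-1.1 -0.4 -0.5] grip 29.8
time_s: 47.68
tcp_pos: [490.7, -322.7, 153.1]
eef_rot: [-179.9, -0.0, 83.7]
wrist_force: [-0.3, 0.8, -3.9]
finger_gap: 0.56
finger_force: 29.8
t 47.67 tcp [ 490.7 -322.7  153.1] rot [-179.9   -0.    83.7] gap 52.1 F [-0.3  0.8 -3.9] grip 29.8
534.7,31.1,155,83.7 -> [ 1.1883  0.0161 -0.0054] turn -0.0001 dist 357
```

```bash
python3 -m creep '[[0.06,0,0,0],[0.18,0.003,0,0],[0.32,0.005,0,0],[0.46,0.008,0,0],[0.6,0.01,0,0],[0.74,0.012,0,0],[0.88,0.014,0,0],[1,0.016,0,0]]' && python3 -m creep '[[0.1,0,0,0],[0.16,0,0,0],[0.184,0,0,0],[0.184,0,0.04,0],[0.184,0,0.11,0],[0.184,0,0.17,0],[0.184,0,0.205,0],[0.184,0,0.215,0],[0.184,0,0.215,0],[0.184,0,0.215,0],[0.184,0,0.215,0]]'; python3 go.py 534.5,29.8,80.6,83.7
```

```text
time_s: 48.68
tcp_pos: [527.9, -22.7, 153.1]
eef_rot: [-179.9, -0.0, 83.7]
wrist_force: [1.1, -0.5, -3.7]
finger_gap: 0.559
finger_force: 29.8
time_s: 50.05
tcp_pos: [535.5, 29.5, 90.3]
eef_rot: [179.9, -0.0, 83.7]
wrist_force: [-0.2, 0.1, -3.6]
finger_gap: 0.561
finger_force: 29.8
t 50.05 tcp [535.5  29.5  90.3] rot [179.9  -0.   83.7] gap 52.2 F [-0.2  0.1 -3.6] grip 29.8
534.5,29.8,80.6,83.7 -> [ 0.0007 -0.0034  0.0324] turn -0.0001 dist 10
```

```bash
python3 -m creep '[[0.001,-0.0015,0.01,0],[0.001,-0.0015,0.018,0],[0.001,-0.0015,0.024,0],[0.001,-0.0015,0.028,0],[0.001,-0.0015,0.031,0],[0.001,-0.0015,0.031,0],[0.001,-0.0015,0.031,0]]'; python3 go.py 534.5,29.8,80.6,83.7
```

```text
time_s: 50.92
tcp_pos: [534.5, 29.8, 81.0]
eef_rot: [-180.0, 0.0, 83.7]
wrist_force: [-5.1, 0.1, 6.0]
finger_gap: 0.557
finger_force: 29.8
t 50.92 tcp [534.5  29.8  81. ] rot [-180.     0.    83.7] gap 51.8 F [-5.1  0.1  6. ] grip 29.8
534.5,29.8,80.6,83.7 -> [ 0.     -0.      0.0014] turn -0.0001 dist 0
```

Placed. Release, rise and go on to the mill.

```bash
python3 -m creep '[[0,0,0,0],[0,0,0,0],[0,0,0,0],[0,0,0,0],[0,0,-0.06,0],[0,0,-0.2,0],[0,0,-0.36,0],[0,0,-0.45,0],[0,0,-0.45,0],[0,0,-0.45,0]]' 80; python3 go.py 592.3,-309.6,216,83.7
```

```text
time_s: 52.18
tcp_pos: [534.2, 29.8, 214.9]
eef_rot: [-180.0, 0.0, 83.7]
wrist_force: [-0.3, -0.5, -0.3]
finger_gap: 0.859
finger_force: 0.0
t 52.17 tcp [534.2  29.8 214.9] rot [-180.     0.    83.7] gap 79.9 F [-0.3 -0.5 -0.3] grip 0.0
592.3,-309.6,216,83.7 -> [-1.1032  0.3169 -0.0039] turn -0.0002 dist 344
```

```bash
python3 -m creep '[[-0.18,0.05,0,0],[-0.36,0.1,0,0],[-0.54,0.15,0,0],[-0.73,0.21,0,0],[-0.92,0.26,0,0],[-1,0.28,0,0]]' && python3 -m creep '[[-0.07,0.03,0,0],[-0.1032,0.037,0,0],[-0.1032,0.037,0,0],[-0.1032,0.037,0,0],[-0.1032,0.037,0,0]]'; python3 go.py 592.3,-309.6,97,83.7
python3 - <<'E'
from fit import *
for n in('top','side'):
    d=snap(n,n+'6'); print(n); W=cloud(d); x,y,z=np.moveaxis(W,-1,0); I=d['img'].astype(int)
    t=big((z>109)&(z<126)&(x>490)&(x<580)&(y>0)&(y<75)&(I[...,0]-I[...,2]>20)); print('jar',rect(W[t]),W[t].mean(0).round(1))
E
```

```text
time_s: 52.92
tcp_pos: [583.7, -280.5, 212.5]
eef_rot: [-179.8, -0.1, 83.5]
wrist_force: [-0.0, 0.8, -0.2]
finger_gap: 0.857
finger_force: 0.0
time_s: 53.55
tcp_pos: [592.8, -308.7, 215.5]
eef_rot: [180.0, -0.0, 83.7]
wrist_force: [0.3, 0.1, 0.2]
finger_gap: 0.859
finger_force: 0.0
t 53.55 tcp [ 592.8 -308.7  215.5] rot [180.   -0.   83.7] gap 79.9 F [0.3 0.1 0.2] grip 0.0
592.3,-309.6,97,83.7 -> [-0.0033 -0.0014  0.3951] turn 0.0005 dist 119
top
jar (array([534.3,  31.6]), array([51.8, 52.1]), 83.9) [533.7  31.7 120.6]
side
jar (array([533.5,  33.2]), array([54. , 51.7]), 83.7) [533.8  38.6 121. ]
```

```bash
python3 -m creep '[[-0.003,-0.001,0.1,0],[-0.003,-0.001,0.22,0],[-0.003,-0.001,0.32,0],[-0.003,-0.001,0.38,0],[-0.003,-0.001,0.395,0],[-0.003,-0.001,0.395,0],[-0.003,-0.001,0.395,0],[-0.003,-0.001,0.395,0]]' && python3 -m creep '[[0,0,0,0],[0,0,0,0],[0,0,0,0],[0,0,0,0],[0,0,0,0],[0,0,0,0]]' 30 25; python3 go.py; python3 -m creep '[[0,0,-0.03,0],[0,0,-0.1,0],[0,0,-0.18,0],[0,0,-0.25,0],[0,0,-0.25,0],[0,0,-0.25,0]]'; python3 go.py 525.1,-51.8,174,83.7
```

```text
time_s: 54.65
tcp_pos: [592.9, -310.9, 98.2]
eef_rot: [179.9, 0.0, 83.7]
wrist_force: [-0.5, -0.1, 0.3]
finger_gap: 0.859
finger_force: 0.0
time_s: 55.4
tcp_pos: [592.2, -310.5, 96.7]
eef_rot: [-180.0, -0.0, 83.7]
wrist_force: [0.2, 0.0, -0.7]
finger_gap: 0.455
finger_force: 25.0
t 55.4 tcp [ 592.2 -310.5   96.7] rot [-180.    -0.    83.7] gap 42.3 F [ 0.2  0.  -0.7] grip 25.0
time_s: 56.15
tcp_pos: [592.0, -310.3, 171.3]
eef_rot: [-180.0, -0.0, 83.7]
wrist_force: [-0.3, 0.4, -3.4]
finger_gap: 0.452
finger_force: 25.0
t 56.15 tcp [ 592.  -310.3  171.3] rot [-180.    -0.    83.7] gap 42.1 F [-0.3  0.4 -3.4] grip 25.0
525.1,-51.8,174,83.7 -> [ 0.832  -0.3166 -0.0085] turn -0.0002 dist 267
```

```bash
python3 -m creep '[[0.06,-0.023,0,0],[0.17,-0.065,0,0],[0.3,-0.115,0,0],[0.43,-0.165,0,0],[0.56,-0.215,0,0],[0.68,-0.26,0,0],[0.77,-0.295,0,0],[0.829,-0.316,0,0],[0.829,-0.316,0,0],[0.829,-0.316,0,0]]' && python3 -m creep '[[0,0,0.05,0],[0,0,0.12,0],[0,0,0.18,0],[0,0,0.21,0],[0,0,0.22,0],[0,0,0.22,0],[0,0,0.22,0],[0,0,0.22,0]]'; python3 go.py 525,-52.7,98.6,83.7
```

```text
time_s: 57.4
tcp_pos: [525.5, -53.5, 171.6]
eef_rot: [-180.0, 0.0, 83.7]
wrist_force: [0.3, 0.1, -3.1]
finger_gap: 0.455
finger_force: 25.0
time_s: 58.4
tcp_pos: [525.9, -52.9, 106.5]
eef_rot: [179.9, 0.0, 83.7]
wrist_force: [0.7, -0.2, -2.8]
finger_gap: 0.454
finger_force: 25.0
t 58.4 tcp [525.9 -52.9 106.5] rot [179.9   0.   83.7] gap 42.2 F [ 0.7 -0.2 -2.8] grip 25.0
525,-52.7,98.6,83.7 -> [ 0.0004 -0.003   0.0264] turn -0.0001 dist 8
```

```bash
python3 -m creep '[[0,-0.001,0.008,0],[0,-0.001,0.015,0],[0,-0.001,0.02,0],[0,-0.001,0.023,0],[0,-0.001,0.025,0],[0,-0.001,0.025,0],[0,-0.001,0.025,0]]'; python3 go.py 525,-52.7,98.6,83.7
```

```text
time_s: 59.28
tcp_pos: [525.1, -52.8, 98.7]
eef_rot: [-180.0, 0.0, 83.7]
wrist_force: [-3.4, 0.7, 4.6]
finger_gap: 0.453
finger_force: 25.0
t 59.27 tcp [525.1 -52.8  98.7] rot [-180.     0.    83.7] gap 42.1 F [-3.4  0.7  4.6] grip 25.0
525,-52.7,98.6,83.7 -> [ 0.0003 -0.0003  0.0003] turn -0.0001 dist 0
```

Release, rise, then back off over the mat side and check.

```bash
python3 -m creep '[[0,0,0,0],[0,0,0,0],[0,0,0,0],[0,0,0,0],[0,0,-0.06,0],[0,0,-0.2,0],[0,0,-0.36,0],[0,0,-0.45,0],[0,0,-0.45,0]]' 80 && python3 -m creep '[[-0.17,0,0,0],[-0.35,0,0,0],[-0.53,0,0,0],[-0.71,0,0,0],[-0.9,0,0,0],[-1,0,0,0],[-1,0,0,0],[-1,0,0,0]]'
python3 - <<'E'
from fit import *
for n in('top','side'):
    d=snap(n,n+'7'); print(n); objs(d,cloud(d)); W=cloud(d); x,y,z=np.moveaxis(W,-1,0)
    t=big((z>50)&(z<66)&(np.hypot(x-490,y-298)<90)); print(rect(W[t]))
    for nm,cx,cy,lo in(('mug',375,1,80),('can',773,128,100),('decoy',404,119,112)):
        t=big((z>lo)&(z<120)&(np.hypot(x-cx,y-cy)<60)); print(nm,rect(W[t]))
E
```

```text
time_s: 60.4
tcp_pos: [527.0, -53.2, 237.7]
eef_rot: [179.6, 0.0, 83.7]
wrist_force: [-0.1, 0.1, -0.1]
finger_gap: 0.859
finger_force: 0.0
time_s: 61.4
tcp_pos: [491.9, -350.1, 232.4]
eef_rot: [-179.9, -0.1, 83.7]
wrist_force: [-0.1, 1.2, 0.3]
finger_gap: 0.86
finger_force: 0.0
top
jar (array([534.2,  31.4]), array([51.9, 52.1]), 83.8) [533.7  31.6 120.8]
dish none
can ((542.2786254882812, 109.82011413574219), 29.955678939819336) [542.  109.3 135.8]
mill ((525.2743530273438, -52.27475357055664), 21.30268096923828) [524.9 -52.  138.3]
(array([490.4, 296.5]), array([126. ,  54.8]), 10.3)
mug (array([343. , -17.8]), array([ 4.3, 17.8]), 31.9)
can (array([772.6, 127.6]), array([67.9, 67. ]), 73.6)
decoy (array([404.3, 119.6]), array([51.2, 52. ]), 22.6)
side
jar (array([533.5,  33.1]), array([53.9, 51.7]), 83.9) [534.   38.7 121.1]
dish none
can ((541.7609252929688, 111.64669036865234), 30.326799392700195) [542.1 115.8 136.4]
mill ((525.8673095703125, -49.66122055053711), 22.776281356811523) [525.5 -44.7 138.2]
(array([489.4, 298.9]), array([126.4,  53.8]), 10.4)
mug (array([374.4,   3.8]), array([79.3, 78.5]), 49.8)
can (array([773. , 130.6]), array([67.6, 69.3]), 56.5)
decoy (array([404. , 121.4]), array([52.2, 52.6]), 21.8)
```

View pics/top7.png

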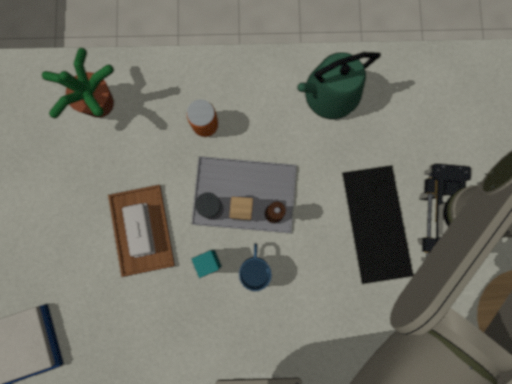

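The top view shows canister (208,205), jar (240,207) and mill (275,211) back in the rack within about 1 mm. The dish is in the tray at (138,230), and the mug, can and decoy have not moved. Handing in.

```bash
python3 -c "
from cell import r
print(r.finish_job())"
```

```text
the job is handed in; nothing more can be done
None
```

The job is handed in at about 62 s: the butter dish sits centred in the tray with its long side along it, the canister, jar and mill are back in the rack within about 1 mm of where they stood, and the mug, can and turquoise look-alike were not moved.

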